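# Fit a brush holder through an alternator's brush window and hold it home

### The job

Take the loose dust cover off the brush window on top of the alternator and lay it flat in its compartment, the long empty one of the plywood parts block. Then take the brush holder out of its pocket in the block, pass it brushes first down through the window until its flange sits fully home on the boss, and keep holding it down there against the brush springs (the screws come later): the program finishes while holding it. Leave the other things on the bench alone.

Things in the scene. Friction and masses are not known exactly. Their poses are not given: they have to be found in the camera images.
- alternator: Aluminium and steel car alternator, 200 mm long, 116 mm across, fixed lying in a blue steel cradle with its shaft level along its own x axis, pulley at the -x end (towards the robot), slip-ring end at +x. Origin on the bench straight below the middle of the brush window; z up. The window's boss is its highest part (142 mm above the bench).
- window (a point): Middle of the window's mouth, at the flat top of its cast boss, 142 mm above the bench; x along the shaft, z up. Boss top 56 (x) x 34 mm. The window is a hole straight down, 32 (x) x 16 mm, 16 mm deep, mouth bevelled 2.5 mm; below it the frame is open down to two copper slip rings, tops 48 mm below the boss top.
- brush_holder: Black moulded brush holder, about 80 g, right either way round; starts upright, hung by its flange in its pocket. Origin: centre of the flange's underside, x lengthways, z up. Flange 50 (x) x 28 x 4 mm; above it a head to grip, 30 (x) x 16 mm, its top at z = 34 mm, with two 7 mm studs; below it a box 30 (x) x 14 mm, 36 mm long (last 3.5 mm slimmer), then two brushes to z = -54 mm.
- brush_a (a joint): How far brush a (8 x 7 mm, at x = -8 mm of the holder, standing 18 mm out of the box) is pushed up into the box, m: 0 out, 0.012 at most. Spring: 1.8 N at 0, 3.6 N at 0.006. Reads 0.006 with the flange home in the window.
- brush_b (a joint): The same for brush b (at x = +8 mm).
- dust_cover: Grey plastic dust cover, 60 g: flat plate 60 mm (x) by 38 mm (y) by 5 mm, with an upright pull rib in the middle, 30 mm (x) by 12 mm (y), its top 33 mm above the underside (a 4 mm low ridge runs out from its ends on the plate). Origin at the centre of its underside, z up. It starts lying loose over the window on the boss.
- block: Plywood parts block, fixed, 140 mm (x) by 160 mm (y) by 66 mm high, with compartments in its top. Origin at the centre of its underside, z up. The holder's pocket, 38 mm (x) by 22 mm (y) and open to the bench, is centred at x = +28, y = -38 mm; the flange rests on the top face. Two small compartments hold screws and washers.
- compartment (a point): Centre of the floor of the dust cover's compartment in the block, 56 mm above the bench, axes as the block's. The compartment measures 48 mm (x) by 74 mm (y), centred at x = -30, y = +30 mm of the block, and is 10 mm deep, so the cover lies in it with its length along y, either way round.
- bearing: Bystander: ball bearing lying flat, 47 mm across, 14 mm high. Origin at the centre of its underside.
- screwdriver: Bystander: screwdriver with black handle, 200 mm long, lying along its x. Origin at its middle, at the bench.
- spare_pulley: Bystander: loose grooved steel pulley lying flat, 62 mm across, 26 mm high. Origin at the centre of its underside.
Things that resemble listed ones, but are neither listed nor needed, are in the scene too. What is shaped like the brush_holder but purple or red is not meant.

How it is judged:
By the outcome, as a careful person would: the job done as asked, in the order asked, and still so for the second after the job is handed in, while the arm keeps its last pose, push and grip.
It also fails if it takes over 54 s, if anything falls off the work surface, if the arm or the gripper's body presses on something with over 40 N, if the wrist force passes 120 N, or if a joint passes its speed limit or range.

### The arm

A 6-joint arm with a two-finger parallel gripper is mounted at the origin on the work surface. World frame = base frame: x ahead of the robot, y to its left, z up, the work surface at z = 0. Lengths are in mm, angles in rad, forces in N, time in s.
With the tool pointing down it reaches from about 375 to 750 mm from the base axis. Payload 9 kg.
Tool frame: the origin (TCP) lies at the very end of the fingers, on their centre line; the grasp point (between the pads) lies 19 mm behind it (r.tcp_to_grasp is the z of the grasp point in the tool frame, in mm); z points along the fingers, y is the line along which they close (so a half turn about z gives the same grasp; the last joint's range is limited). The gripper opens to 85 mm and grips with 20 to 120 N. Pads are 22 mm wide; open, the fingers measure 114 mm over their backs; the gripper's body (76 mm by 85 mm) begins 54 mm behind the grasp point. The pads swing forward as they close: fully open they stand 13 mm farther back than shut.
Start: joints at [-1.477, 0.104, 0.097, 1.564, 0, 1.353], TCP at [184.073, -571.099, 231.331] pointing down, gripper open.
Joint ranges: [-2.99, 2.99], [-0.84, 1.86], [-1.1, 1.16], [-1.84, 2.11], [-1.51, 1.56], [-3.14, 3.14]. Speed limits (rad/s): [2.22, 2.22, 2.57, 3.14, 3.14, 3.14].

### API

Orientations are given as a unit quaternion [x, y, z, w].
In Python, from station import monitor, imaging, order, r gives the robot as it stands.
- The arm moves only by the shell command python3 -m jog 'ROWS' [OPENING] [FORCE]. ROWS is JSON, a list of rows, each an object of numbers: "x", "y", "z": the shift along the tool's x, y, z in cm; "twist": the turn about the tool's z in degrees. In form: [{"x": .., "y": .., "z": .., "twist": ..}, ...]. A call has 1 to 12 rows; each row is the pose to reach, as a shift and turn from the pose commanded when the call began, along the tool's axes at that moment; what a row does not reach only later rows make up. A row lasts 1/12 s, in which the tool goes at most 41.7 mm and 7.16 degrees, less where a joint would pass 70% of its speed; a pose out of reach is approached as far as the arm can. A call with a gripper value outside its range is refused whole. OPENING is the finger opening in cm, from 0 to 8.54, set as the call begins (- or left out, the last holds). The fingers move at their own pace and stop on an object; FORCE is the grip in N (left out, the last holds). Time passes only in rows, so rows that repeat a pose let the fingers close. It gives the time, the measured TCP pose, the force, the opening and the grip force at its end, in the units of the state.
- monitor.state(): the state, without advancing time (a new reading comes with each control period).
- imaging.read_camera(name): name is "scene" or "side" or "wrist"; returns the picture (384x512x3 uint8, red, green, blue); there is no depth.
- imaging.calibration(name): a dict with "vertical_fov" (degrees; the focal length in pixels is half the picture's height over the tangent of half this angle, whatever the lens; pixels are square), "cx", "cy" (the principal point, pixels), "k1" (the pictures are not rectified: a ray, as slopes to the right and down, at radius r is drawn at 1 + k1 r^2 times it, then the intrinsics apply), "world_from_camera" (4x4, takes a point from camera to world coordinates); the wrist camera has in their place "tool_from_camera" (4x4, takes a point from camera to tool coordinates, whose origin is the TCP and whose axes are the flange's). Camera axes: x right, y up, looking along -z (the intrinsics and any distortion apply to the point x, -y, -z); pixel columns grow to the right and rows downward; lengths in mm; the calibration is good to about 2 mm. A picture is of the moment at which its call begins: read the wrist's pose just before it. calibration takes no time and is no camera call.
- order.sign_off(): hands the job in; it is judged then, once.
The state is a dict: "time_s": time; "joint_pos": joint angles; "qd": joint speeds; "effort": joint torques, N m; "tcp_pos": TCP position; "tool_rot": TCP orientation; "force": force on the tool from outside, world axes, zero at the start; "torque": the same for the moment, N m; "finger_gap": finger opening in mm; "gripper_force": force on a finger pad.
Only numpy, scipy, OpenCV 4.12 (cv2) and the standard library are available. Lean on these libraries where they do the work, as an engineer would, in place of code of your own. Each camera call takes 0.05 s, during which the arm holds its last target. There are 200 camera calls.

## Working session

There is one attempt and no reset: what is moved stays moved. The work goes in short steps, Python scripts to look and compute and a shell command to move; the robot and the scene stay as the last step left them, time stands still between calls to the robot, and variables do not carry over. Pictures are saved under pics/ and viewed, at most 10 in all, crops included, and the job is handed in when it is done.

```bash
mkdir -p pics; ls
python3 - <<'E'
from station import monitor, imaging, order, r
import cv2
for n in("scene","side","wrist"):
    im=imaging.read_camera(n); cv2.imwrite(f"pics/{n}0.png",im[:,:,::-1]); c=imaging.calibration(n); print(n,{k:(v if not hasattr(v,'tolist') else v.tolist()) for k,v in c.items()})
a=cv2.imread("pics/scene0.png");b=cv2.imread("pics/side0.png")
s=monitor.state();print(s['time_s'],s['tcp_pos'],s['tool_rot'],s['finger_gap'],r.tcp_to_grasp)
E
```

```text
pics
scene {'vertical_fov': 51.44025018830245, 'cx': 261.160760195298, 'cy': 188.16252000449143, 'k1': -0.0020414243463401415, 'world_from_camera': [[-0.5531815250315246, -0.5440701200790585, 0.6308548999579504, 1174.60606237258], [0.8329951792012614, -0.3707537837211126, 0.4106831665456193, 373.97807090226564], [0.010451401401490963, 0.752681430814948, 0.6583019306633604, 715.8173560412773], [0.0, 0.0, 0.0, 1.0]]}
side {'vertical_fov': 46.0424622118723, 'cx': 260.7425993164902, 'cy': 182.86512634006152, 'k1': -0.13930763047826933, 'world_from_camera': [[0.9910175979915332, 0.08517314566161877, -0.10310022177084276, 464.8529804714605], [-0.1336920745535389, 0.6122649406920684, -0.7792676508112661, -876.781709554768], [-0.0032480259640713144, 0.7860516380349595, 0.6181523053988345, 821.462062285149], [0.0, 0.0, 0.0, 1.0]]}
wrist {'vertical_fov': 63.34147131565474, 'cx': 256.10444908454406, 'cy': 184.56961228932582, 'k1': -0.0770987867568535, 'tool_from_camera': [[9.791861271750489e-05, 0.9470120613768525, 0.3211979857015137, 82.37310038642545], [0.9999995973405125, -0.00037925069593152766, 0.0008133189548885128, -0.27980611983313697], [0.0008920374196349415, 0.32119777672903355, -0.9470117171891632, -141.4634063530849], [0.0, 0.0, 0.0, 1.0]]}
0.15 [ 184.05755651 -570.8164708   230.73265922] [ 9.87870870e-01  1.55276867e-01  1.94165263e-05 -4.87918084e-04] 85.20972430595266 -18.700000000000003
```

View pics/scene0.png

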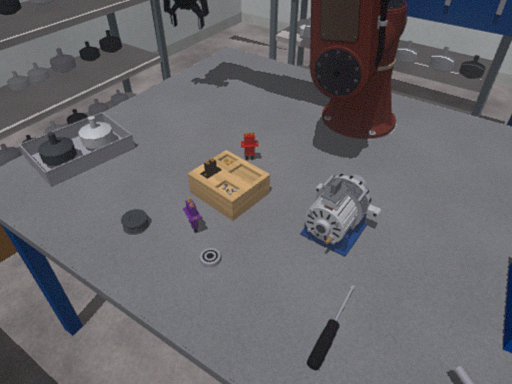

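View pics/side0.png

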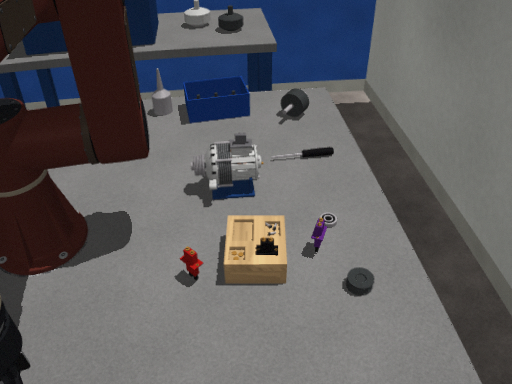

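Scene: block at (230,183) with the black holder at (211,167), alternator at (340,208). Purple (193,213) and red (249,146) look-alikes stand apart; only the black one, in the pocket, fits. Side: block (256,248), black holder (267,246), grey cover about (240,138). I'll confirm this in an enlarged crop.

```bash
cat > h.py <<'E'
import numpy as np, cv2
from station import monitor, imaging, order, r
from scipy.spatial.transform import Rotation as R
def cam(n,st=None):
    c=imaging.calibration(n)
    if n=="wrist":
        T=np.eye(4);T[:3,:3]=R.from_quat(st['tool_rot']).as_matrix();T[:3,3]=st['tcp_pos'];M=T@np.array(c['tool_from_camera'])
    else: M=np.array(c['world_from_camera'])
    f=192/np.tan(np.radians(c['vertical_fov']/2))
    return M,f,c['cx'],c['cy'],c['k1']
def ray(C,u,v):
    M,f,cx,cy,k=C; d=np.array([(u-cx)/f,(v-cy)/f]); s=d.copy()
    for _ in range(20): s=d/(1+k*(s@s))
    w=M[:3,:3]@np.array([s[0],-s[1],-1]); return M[:3,3],w/np.linalg.norm(w)
def onz(C,u,v,z):
    o,d=ray(C,u,v); return o+d*(z-o[2])/d[2]
def proj(C,p):
    M,f,cx,cy,k=C; q=M[:3,:3].T@(np.array(p)-M[:3,3]); s=np.array([q[0],-q[1]])/-q[2]; s=s*(1+k*(s@s)); return s*f+[cx,cy]
def tri(C1,p1,C2,p2):
    A=[];b=[]
    for C,p in((C1,p1),(C2,p2)):
        o,d=ray(C,*p);P=np.eye(3)-np.outer(d,d);A.append(P);b.append(P@o)
    return np.linalg.lstsq(np.vstack(A),np.hstack(b),rcond=None)[0]
E
python3 - <<'E'
import cv2,numpy as np
a=cv2.imread("pics/scene0.png");b=cv2.imread("pics/side0.png")
x=cv2.resize(a[130:260,180:390],None,fx=3.8,fy=3.8,interpolation=cv2.INTER_CUBIC)
cv2.imwrite("pics/c1.png",x);print(x.shape)
y=cv2.resize(b[120:290,180:345],None,fx=3.5,fy=3.5,interpolation=cv2.INTER_CUBIC);cv2.imwrite("pics/c2.png",y);print(y.shape)
E
```

```text
(494, 798, 3)
(595, 578, 3)
```

View pics/c1.png

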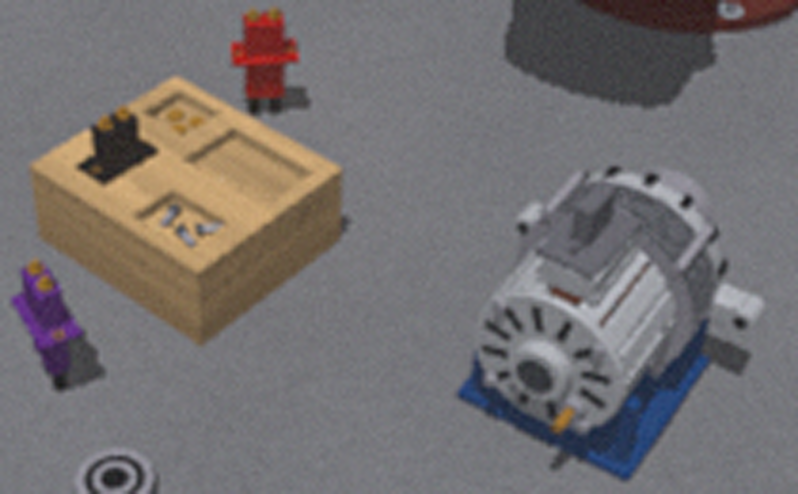

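View pics/c2.png

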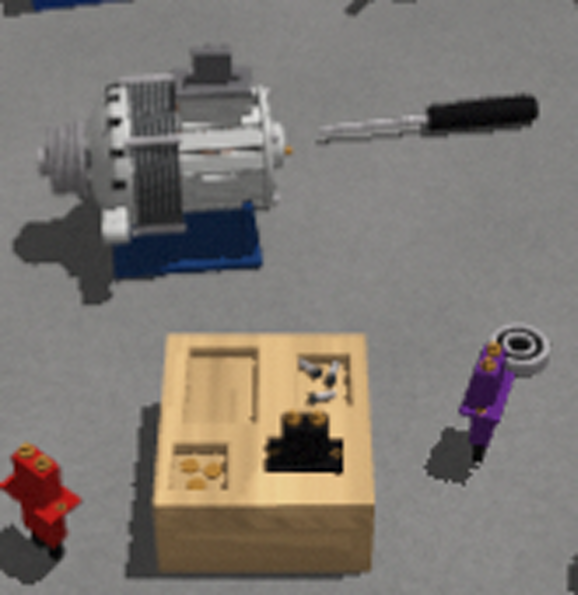

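The black holder sits in the block pocket (scene 211,167; side 267,246), and the grey cover lies on the alternator boss with its rib (side 240,136; scene 336,188). Red and purple stand loose on the bench and are ruled out by colour. Now rough positions.

Run:
```python
from h import *
np.set_printoptions(precision=1,suppress=True)
S=cam("scene");D=cam("side")
s=lambda x,y:(180+x/3.8-.37,130+y/3.8-.37)
d=lambda x,y:(180+x/3.5-.36,120+y/3.5-.36)
for C,P in((S,[s(30,168),s(178,78),s(340,172),s(203,272)]),(D,[d(168,335),d(366,335),d(374,503),d(155,503)])):
    q=np.array([onz(C,*p,66)[:2] for p in P]);e=[q[(i+1)%4]-q[i] for i in range(4)]
    print(q.tolist(),q.mean(0),[np.linalg.norm(a) for a in e],[np.degrees(np.arctan2(a[1],a[0])) for a in e])
q=np.array([onz(D,*d(*p),175)[:2] for p in((192,45),(232,45),(232,55),(192,55))]);print('rib side',q,q.mean(0))
q=np.array([onz(S,*s(*p),147)[:2] for p in((572,195),(648,235),(592,277),(537,243))]);print('plate scene',q,q.mean(0))
print('holder',[onz(D,*d(*p),105)[:2] for p in((292,413),(320,413))],[onz(S,*s(*p),106)[:2] for p in((104,122),(124,112))])
st=monitor.state();print(R.from_quat(st['tool_rot']).as_matrix())
```

```text
[[612.0042308789615, -219.1079631534871], [472.63076802085436, -199.61661646568], [497.1191036971625, -43.22217630943754], [629.000767880379, -60.66871910779713]] [ 552.7 -130.7] [np.float64(140.7297933799537), np.float64(158.30002999361702), np.float64(133.0306551263644), np.float64(159.34828622803028)] [np.float64(172.03883187486795), np.float64(81.10085108429811), np.float64(-7.535865681558701), np.float64(-96.12297699786419)]
[[492.0235610546495, -42.38908913513501], [631.076666634065, -61.608391066390254], [608.7871689175221, -217.90239327634322], [471.485152079656, -199.09049069385787]] [ 550.8 -130.2] [np.float64(140.37502533572277), np.float64(157.87538388001008), np.float64(138.5847448549752), np.float64(158.041625825895)] [np.float64(-7.869310065518724), np.float64(-98.11637216441356), np.float64(172.19841652455068), np.float64(82.53296801889319)]
rib side [[531.8 166.4]
 [562.5 162. ]
 [560.9 147.6]
 [530.6 151.9]] [546.4 157. ]
plate scene [[523.  132.2]
 [530.5 183.6]
 [580.1 172.5]
 [572.1 134.6]] [551.4 155.7]
holder [array([ 563.1, -169.8]), array([ 580.7, -172.3])] [array([ 582.8, -174.5]), array([ 566.9, -170.5])]
[[ 1.   0.3 -0. ]
 [ 0.3 -1.   0. ]
 [ 0.  -0.  -1. ]]
```

```bash
python3 -m jog '[{"x":2.4,"y":-2.4,"z":-0.5,"twist":-6.4},{"x":4.7,"y":-4.8,"z":-1,"twist":-12.8},{"x":7.1,"y":-7.2,"z":-1,"twist":-19.2},{"x":9.5,"y":-9.7,"z":-1,"twist":-25.7},{"x":11.8,"y":-12.1,"z":-1,"twist":-32},{"x":14.2,"y":-14.5,"z":-1,"twist":-38.5},{"x":16.6,"y":-16.9,"z":-1,"twist":-45},{"x":18.9,"y":-19.3,"z":-1,"twist":-51.3},{"x":21.3,"y":-21.7,"z":-1,"twist":-57.7},{"x":23.7,"y":-24.2,"z":-1,"twist":-64},{"x":26,"y":-26.6,"z":-1,"twist":-70.5},{"x":28.4,"y":-29,"z":-1,"twist":-77}]'
python3 - <<'E'
from h import *
s=monitor.state();m=R.from_quat(s['tool_rot']).as_matrix();print(s['tcp_pos'],np.degrees(np.arctan2(m[1,0],m[0,0])),s['joint_pos'])
print((m.T@(np.array([547,157,240])-s['tcp_pos'])))
E
```

```text
time_s: 1.15
tcp_pos: [365.7, -206.4, 241.2]
tool_rot: [0.675, 0.738, -0.0, 0.0]
force: [0.0, -0.2, 0.6]
finger_gap: 85.2
gripper_force: 0.0
[ 365.67353873 -206.39154843  241.22484388] 95.16580446218514 [-8.27557156e-01 -4.50375448e-01 -3.81205407e-01  1.63974054e+00
 -7.24468906e-05  6.53078857e-01]
[345.58952329 213.30899715   1.1646436 ]
```

```bash
python3 -m jog '[{"x":2.9,"y":1.8,"twist":-6.4},{"x":5.8,"y":3.6,"twist":-12.8},{"x":8.6,"y":5.3,"twist":-19.2},{"x":11.5,"y":7.1,"twist":-25.7},{"x":14.4,"y":8.9,"twist":-32},{"x":17.3,"y":10.7,"twist":-38.5},{"x":20.2,"y":12.4,"twist":-45},{"x":23,"y":14.2,"twist":-51.3},{"x":25.9,"y":16,"twist":-57.7},{"x":28.8,"y":17.8,"twist":-64},{"x":31.7,"y":19.5,"twist":-70.5},{"x":34.5,"y":21.3,"twist":-77}]'
python3 -m jog '[{"x":0},{"x":0}]'
python3 - <<'E'
from h import *
import json
s=monitor.state();json.dump({k:list(map(float,s[k])) for k in('tcp_pos','tool_rot')},open('w1.json','w'))
im=imaging.read_camera("wrist")[:,:,::-1].copy();cv2.imwrite("pics/w1.png",im)
x=cv2.resize(im,(800,600),interpolation=cv2.INTER_CUBIC);cv2.imwrite("pics/w1b.png",x)
m=R.from_quat(s['tool_rot']).as_matrix();print(s['tcp_pos'],np.degrees(np.arctan2(m[1,0],m[0,0])),s['joint_pos'])
E
```

```text
[ 365.67353873 -206.39154843  241.22484388] 95.16580446218514 [-8.27557156e-01 -4.50375448e-01 -3.81205407e-01  1.63974054e+00
 -7.24468906e-05  6.53078857e-01]invalid input at $[0]: expected keys x, y, z, twist
invalid input at $[0]: expected keys x, y, z, twist
```

View pics/w1b.png

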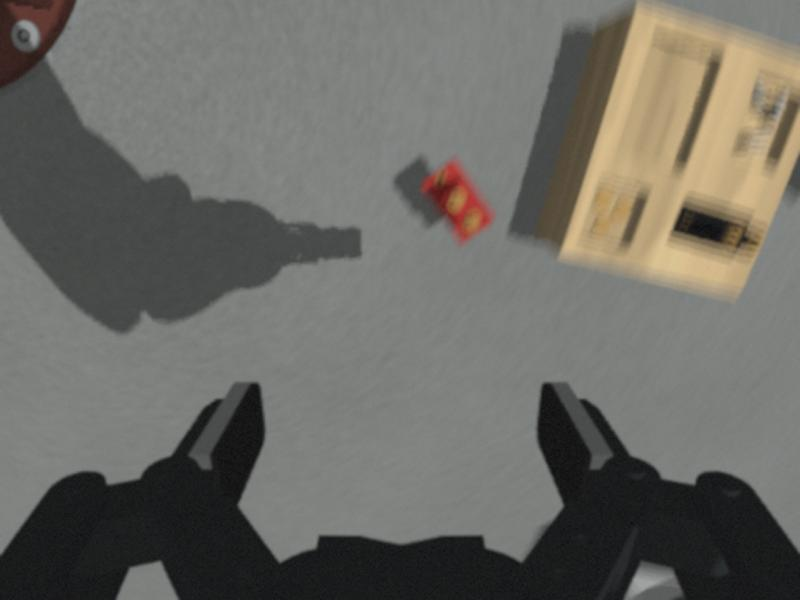

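The call was refused because every key is needed. The picture (taken at the mid pose) shows the red decoy at (458,200) and the block at (680,150). Repeating the move with full rows.

```bash
python3 -m jog '[{"x":2.9,"y":1.8,"z":0,"twist":-6.4},{"x":5.8,"y":3.6,"z":0,"twist":-12.8},{"x":8.6,"y":5.3,"z":0,"twist":-19.2},{"x":11.5,"y":7.1,"z":0,"twist":-25.7},{"x":14.4,"y":8.9,"z":0,"twist":-32},{"x":17.3,"y":10.7,"z":0,"twist":-38.5},{"x":20.2,"y":12.4,"z":0,"twist":-45},{"x":23,"y":14.2,"z":0,"twist":-51.3},{"x":25.9,"y":16,"z":0,"twist":-57.7},{"x":28.8,"y":17.8,"z":0,"twist":-64},{"x":31.7,"y":19.5,"z":0,"twist":-70.5},{"x":34.5,"y":21.3,"z":0,"twist":-77}]'
python3 -m jog '[{"x":0,"y":0,"z":0,"twist":0},{"x":0,"y":0,"z":0,"twist":0}]'
python3 - <<'E'
from h import *
import json
s=monitor.state();json.dump({k:list(map(float,s[k])) for k in('tcp_pos','tool_rot')},open('w1.json','w'))
im=imaging.read_camera("wrist")[:,:,::-1].copy();cv2.imwrite("pics/w1.png",im)
x=cv2.resize(im,(768,576),interpolation=cv2.INTER_CUBIC);cv2.imwrite("pics/w1b.png",x)
m=R.from_quat(s['tool_rot']).as_matrix();print(s['tcp_pos'],np.degrees(np.arctan2(m[1,0],m[0,0])),s['joint_pos'])
E
```

```text
time_s: 2.2
tcp_pos: [548.7, 155.7, 240.9]
tool_rot: [0.068, 0.998, -0.0, -0.0]
force: [0.5, -0.6, 0.7]
finger_gap: 85.6
gripper_force: 0.0
time_s: 2.37
tcp_pos: [548.3, 155.1, 240.2]
tool_rot: [0.07, 0.998, -0.0, -0.001]
force: [-0.3, -0.5, 0.9]
finger_gap: 85.5
gripper_force: 0.0
[548.30307017 155.13381786 240.24733219] 171.98782929493913 [ 4.63810134e-02  1.63098506e-02  2.24721015e-02  1.57877230e+00
 -1.80511847e-04  1.86219487e-01]
```

View pics/w1b.png

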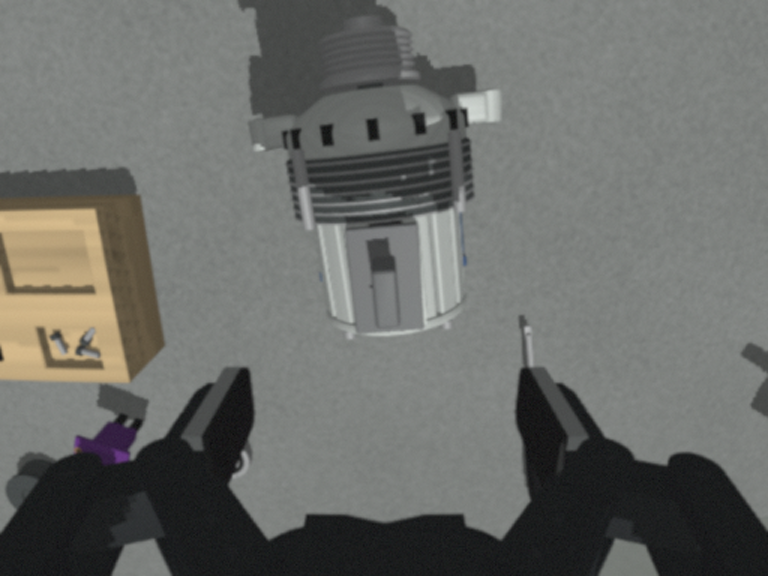

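The wrist view shows the cover plate, about (345–425, 222–330), with the rib near (385,290), pointing close to the tool's x. I'll overlay the hypothesis on one enlarged crop.

Run:
```python
from h import *
import json
s=json.load(open('w1.json'));C=cam("wrist",s);im=cv2.imread('pics/w1.png')
u0,v0,k=215,135,7
x=cv2.resize(im[v0:v0+95,u0:u0+90],None,fx=k,fy=k,interpolation=cv2.INTER_CUBIC)
x=cv2.resize(x,None,fx=600/665,fy=600/665); kk=600/95
def rect(cx,cy,a,lx,ly,z):
    c,n=np.cos(a),np.sin(a);return [(cx+c*p-n*q,cy+n*p+c*q,z) for p,q in((-lx,-ly),(lx,-ly),(lx,ly),(-lx,ly))]
for (lx,ly,z,col) in((15,6,175,(0,0,255)),(30,19,147,(0,255,0))):
    P=np.array([proj(C,p) for p in rect(547,157,np.radians(-8),lx,ly,z)]);print(P)
    cv2.polylines(x,[np.int32((P-[u0,v0]+.5)*kk)],True,col,1)
for i in range(0,95,10): cv2.putText(x,str(v0+i),(0,int(i*kk)+4),0,.35,(0,255,255),1)
for i in range(0,90,10): cv2.putText(x,str(u0+i),(int(i*kk)-8,595),0,.35,(0,255,255),1)
cv2.imwrite('pics/w1c.png',x);print(x.shape)
```

```text
[[249.54866343 180.08397455]
 [249.83601931 219.25562776]
 [266.28702948 219.25015942]
 [266.74093116 180.08087117]]
[[233.2316269  150.38781228]
 [234.93868528 221.39275509]
 [280.68947653 221.37782708]
 [282.6524829  150.38425447]]
(600, 568, 3)
```

View pics/w1c.png

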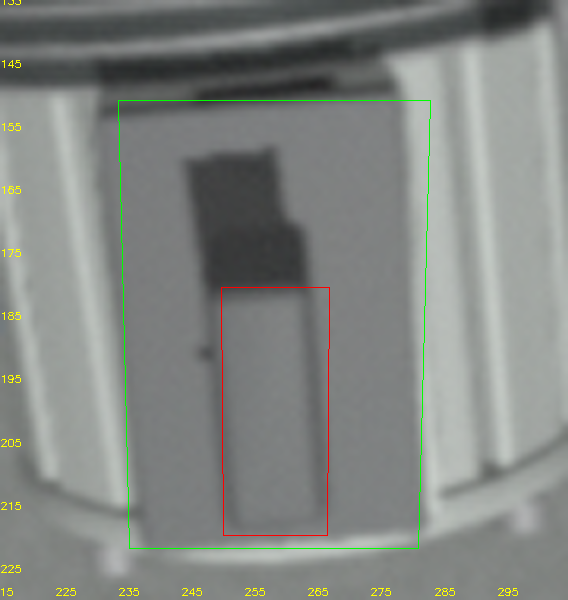

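Plate and rib are clear: rib top centre ≈ (257.6,199.6) px, axis turned about −4.7° in the tool frame. Correcting and descending.

```bash
python3 -m jog '[{"x":0.2,"y":0.1,"z":2,"twist":-4.7},{"x":0.2,"y":0.1,"z":4,"twist":-4.7},{"x":0.2,"y":0.1,"z":6,"twist":-4.7},{"x":0.2,"y":0.1,"z":7.5,"twist":-4.7},{"x":0.2,"y":0.1,"z":8.4,"twist":-4.7},{"x":0.2,"y":0.1,"z":8.8,"twist":-4.7},{"x":0.2,"y":0.1,"z":8.8,"twist":-4.7},{"x":0.2,"y":0.1,"z":8.8,"twist":-4.7}]'
python3 - <<'E'
from h import *
s=monitor.state();m=R.from_quat(s['tool_rot']).as_matrix();print(s['tcp_pos'],np.degrees(np.arctan2(m[1,0],m[0,0])));
print(m.T@(np.array([546.5,156.4,151.5])-s['tcp_pos']))
E
```

```text
time_s: 3.08
tcp_pos: [546.9, 154.7, 154.3]
tool_rot: [0.03, 1.0, -0.0, 0.001]
force: [-0.5, -0.5, -0.5]
finger_gap: 85.4
gripper_force: 0.0
[546.91053755 154.74367557 154.25785585] 176.51554383942525
[0.51368432 1.62840298 2.75720016]
```

```bash
python3 -m jog '[{"x":0,"y":0.15,"z":0.2,"twist":0},{"x":0,"y":0.15,"z":0.2,"twist":0},{"x":0,"y":0.15,"z":0.2,"twist":0},{"x":0,"y":0.15,"z":0.2,"twist":0},{"x":0,"y":0.15,"z":0.2,"twist":0},{"x":0,"y":0.15,"z":0.2,"twist":0},{"x":0,"y":0.15,"z":0.2,"twist":0},{"x":0,"y":0.15,"z":0.2,"twist":0},{"x":0,"y":0.15,"z":0.2,"twist":0},{"x":0,"y":0.15,"z":0.2,"twist":0},{"x":0,"y":0.15,"z":0.2,"twist":0},{"x":0,"y":0.15,"z":0.2,"twist":0}]' 0.5 45; python3 -m jog '[{"x":0,"y":0,"z":0,"twist":0},{"x":0,"y":0,"z":0,"twist":0},{"x":0,"y":0,"z":0,"twist":0},{"x":0,"y":0,"z":-2,"twist":0},{"x":0,"y":0,"z":-5,"twist":0},{"x":0,"y":0,"z":-5,"twist":0}]'
```

```text
time_s: 4.08
tcp_pos: [546.8, 156.7, 151.5]
tool_rot: [0.03, 1.0, 0.0, 0.0]
force: [-1.3, -0.5, 3.9]
finger_gap: 11.3
gripper_force: 44.3
time_s: 4.58
tcp_pos: [548.2, 156.7, 206.0]
tool_rot: [0.03, 1.0, 0.0, 0.003]
force: [0.5, 0.5, 0.7]
finger_gap: 11.3
gripper_force: 43.8
```

```bash
python3 -m jog '[{"x":0,"y":-1,"z":0,"twist":-7},{"x":0,"y":-3,"z":0,"twist":-14},{"x":0.1,"y":-5,"z":0,"twist":-21},{"x":0.1,"y":-7.5,"z":0,"twist":-28},{"x":0.2,"y":-10,"z":0,"twist":-35},{"x":0.2,"y":-12.5,"z":0,"twist":-42},{"x":0.3,"y":-15,"z":0,"twist":-49},{"x":0.3,"y":-17.5,"z":0,"twist":-56},{"x":0.4,"y":-19.5,"z":0,"twist":-63},{"x":0.4,"y":-21,"z":0,"twist":-70},{"x":0.4,"y":-21.8,"z":0,"twist":-77},{"x":0.4,"y":-21.8,"z":0,"twist":-84}]'; python3 -m jog '[{"x":0,"y":0,"z":0,"twist":-1.8},{"x":0,"y":0,"z":0,"twist":-1.8},{"x":0,"y":0,"z":0,"twist":-1.8},{"x":0,"y":0,"z":0,"twist":-1.8}]'
python3 - <<'E'
from h import *
import json
s=monitor.state();json.dump({k:list(map(float,s[k])) for k in('tcp_pos','tool_rot')},open('w2.json','w'))
im=imaging.read_camera("wrist")[:,:,::-1].copy();cv2.imwrite("pics/w2.png",im);C=cam("wrist",s)
x=cv2.resize(im,None,fx=1.5,fy=1.5,interpolation=cv2.INTER_CUBIC)
def pts(L,z,o,col,bx=551.5,by=-130.4,a=np.radians(-7.7)):
    P=[]
    for p,q in L: P.append(proj(C,(bx+np.cos(a)*p-np.sin(a)*q,by+np.sin(a)*p+np.cos(a)*q,z)))
    cv2.polylines(x,[np.int32((np.array(P)+.5)*1.5)],True,col,1)
rc=lambda cx,cy,lx,ly:[(cx-lx,cy-ly),(cx+lx,cy-ly),(cx+lx,cy+ly),(cx-lx,cy+ly)]
pts(rc(0,0,70,80),66,0,(0,255,0));pts(rc(-30,30,24,37),66,0,(0,0,255));pts(rc(28,-38,25,14),70,0,(255,255,0));pts(rc(28,-38,15,8),100,0,(255,0,255))
cv2.imwrite('pics/w2b.png',x)
m=R.from_quat(s['tool_rot']).as_matrix();print(s['tcp_pos'],np.degrees(np.arctan2(m[1,0],m[0,0])),s['joint_pos'])
E
```

```text
time_s: 5.58
tcp_pos: [529.2, -62.4, 200.5]
tool_rot: [-0.648, 0.762, 0.0, -0.0]
force: [-0.5, -0.2, -0.4]
finger_gap: 10.8
gripper_force: 43.8
time_s: 5.92
tcp_pos: [529.4, -60.6, 201.0]
tool_rot: [-0.658, 0.753, 0.0, -0.0]
force: [0.9, -0.2, -1.1]
finger_gap: 10.8
gripper_force: 43.8
[529.42932485 -60.59576787 200.95019838] -97.71776286841126 [-3.59552214e-01 -1.04395504e-01 -1.66247446e-01  1.50946521e+00
 -1.27011938e-04 -1.79564813e+00]
```

View pics/w2b.png

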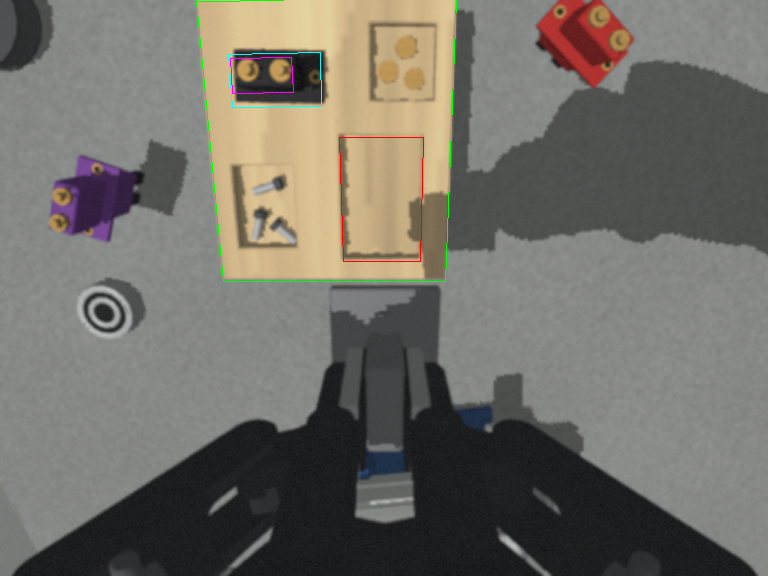

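The block outline, compartment and holder overlays agree within 1–2 mm (compartment at (381,198), holder flange centre (280,76) of this picture). Moving over the compartment and lowering.

```bash
python3 -m jog '[{"x":1.5,"y":-0.1,"z":1,"twist":0},{"x":3,"y":-0.2,"z":3.5,"twist":0},{"x":3.6,"y":-0.2,"z":6.5,"twist":0},{"x":3.6,"y":-0.2,"z":9,"twist":0},{"x":3.6,"y":-0.2,"z":10.7,"twist":0},{"x":3.6,"y":-0.2,"z":11,"twist":0},{"x":3.6,"y":-0.2,"z":11,"twist":0},{"x":3.6,"y":-0.2,"z":11,"twist":0},{"x":3.6,"y":-0.2,"z":11,"twist":0}]'
python3 - <<'E'
from h import *
s=monitor.state();m=R.from_quat(s['tool_rot']).as_matrix();print(s['tcp_pos'],np.degrees(np.arctan2(m[1,0],m[0,0])));
print(m.T@(np.array([526.5,-96.8,67])-s['tcp_pos']))
E
```

```text
time_s: 6.72
tcp_pos: [527.8, -97.0, 93.1]
tool_rot: [-0.658, 0.753, -0.001, 0.0]
force: [0.2, 0.7, -0.3]
finger_gap: 11.1
gripper_force: 43.9
[527.7959174  -96.98830566  93.08716975] -97.63386092417062
[-0.03484925  1.37211477 26.0839294 ]
```

```bash
python3 -m jog '[{"x":0,"y":0.1,"z":0.6,"twist":0},{"x":0,"y":0.1,"z":1.2,"twist":0},{"x":0,"y":0.1,"z":1.8,"twist":0},{"x":0,"y":0.1,"z":2.2,"twist":0},{"x":0,"y":0.1,"z":2.5,"twist":0},{"x":0,"y":0.1,"z":2.6,"twist":0},{"x":0,"y":0.1,"z":2.6,"twist":0},{"x":0,"y":0.1,"z":2.6,"twist":0}]'
```

```text
time_s: 7.38
tcp_pos: [525.7, -96.5, 65.5]
tool_rot: [-0.658, 0.753, 0.0, -0.0]
force: [-1.7, 1.1, 4.7]
finger_gap: 11.3
gripper_force: 44.5
```

```bash
python3 -m jog '[{"x":0,"y":0,"z":0,"twist":0},{"x":0,"y":0,"z":0,"twist":0},{"x":0,"y":0,"z":0,"twist":0},{"x":0,"y":0,"z":-1,"twist":0},{"x":0,"y":0,"z":-3,"twist":0},{"x":0,"y":0,"z":-5.5,"twist":0},{"x":0,"y":0,"z":-8.5,"twist":0},{"x":0,"y":0,"z":-11,"twist":0},{"x":0,"y":0,"z":-11.5,"twist":0},{"x":0,"y":0,"z":-11.5,"twist":0}]' 2.0
python3 - <<'E'
from h import *
s=monitor.state();m=R.from_quat(s['tool_rot']).as_matrix();print(s['tcp_pos'])
print(m.T@(np.array([572.1,-173.6,180])-s['tcp_pos']))
E
```

```text
time_s: 8.22
tcp_pos: [527.1, -97.1, 183.2]
tool_rot: [-0.658, 0.753, -0.002, 0.001]
force: [1.1, -0.2, -0.9]
finger_gap: 19.9
gripper_force: 0.0
[527.10609203 -97.13401971 183.23605694]
[ 69.80674281 -54.73798561   3.56953077]
```

```bash
python3 -m jog '[{"x":0.5,"y":-0.4,"z":-0.2,"twist":7.1},{"x":1,"y":-0.8,"z":-0.4,"twist":14.2},{"x":1.7,"y":-1.3,"z":-0.8,"twist":21.3},{"x":2.4,"y":-1.9,"z":-1.2,"twist":28.4},{"x":3.2,"y":-2.5,"z":-1.6,"twist":35.5},{"x":4,"y":-3.1,"z":-1.6,"twist":42.6},{"x":4.8,"y":-3.7,"z":-1.6,"twist":49.7},{"x":5.5,"y":-4.3,"z":-1.6,"twist":56.8},{"x":6.2,"y":-4.8,"z":-1.6,"twist":63.9},{"x":6.7,"y":-5.2,"z":-1.6,"twist":71},{"x":7,"y":-5.5,"z":-1.6,"twist":78.1},{"x":7,"y":-5.5,"z":-1.6,"twist":85.2}]' 5; python3 -m jog '[{"x":0,"y":0,"z":0,"twist":4.8},{"x":0,"y":0,"z":0,"twist":4.8},{"x":0,"y":0,"z":0,"twist":4.8},{"x":0,"y":0,"z":0,"twist":4.8}]'
python3 - <<'E'
from h import *
import json
s=monitor.state();json.dump({k:list(map(float,s[k])) for k in('tcp_pos','tool_rot')},open('w3.json','w'))
im=imaging.read_camera("wrist")[:,:,::-1].copy();cv2.imwrite("pics/w3.png",im);C=cam("wrist",s)
m=R.from_quat(s['tool_rot']).as_matrix();print(s['tcp_pos'],np.degrees(np.arctan2(m[1,0],m[0,0])))
def rect(cx,cy,a,lx,ly,z):
    c,n=np.cos(a),np.sin(a);return np.array([proj(C,(cx+c*p-n*q,cy+n*p+c*q,z)) for p,q in((-lx,-ly),(lx,-ly),(lx,ly),(-lx,ly))])
f=rect(572.1,-173.6,np.radians(-7.7),25,14,70);hd=rect(572.1,-173.6,np.radians(-7.7),15,8,100)
cv_=rect(525.8,-96.7,np.radians(-7.7),24,37,66);print(f,cv_)
k=2.6;u0,v0=205,110
u0=max(0,int(min(f[:,0].min(),cv_[:,0].min())-25));v0=max(0,int(min(f[:,1].min(),cv_[:,1].min())-25))
u1=int(max(f[:,0].max(),cv_[:,0].max())+25);v1=int(max(f[:,1].max(),cv_[:,1].max())+25)
k=min(790/(u1-u0),590/(v1-v0))
x=cv2.resize(im[v0:v1,u0:u1],None,fx=k,fy=k,interpolation=cv2.INTER_CUBIC)
for P,col in((f,(255,255,0)),(hd,(255,0,255)),(cv_,(0,0,255))): cv2.polylines(x,[np.int32((P-[u0,v0]+.5)*k)],True,col,1)
cv2.imwrite('pics/w3b.png',x);print(u0,v0,k,x.shape)
E
```

```text
time_s: 9.22
tcp_pos: [570.7, -173.7, 194.6]
tool_rot: [0.028, 1.0, 0.0, -0.001]
force: [0.3, 0.5, -0.6]
finger_gap: 50.0
gripper_force: 0.0
time_s: 9.55
tcp_pos: [570.7, -173.0, 195.6]
tool_rot: [0.065, 0.998, 0.0, -0.0]
force: [0.3, -0.0, -0.2]
finger_gap: 49.6
gripper_force: 0.0
[ 570.72584006 -173.04222672  195.61333219] 172.53858809639553
[[239.3883816  151.2161583 ]
 [240.07703268 204.19821638]
 [270.30681275 204.30602146]
 [271.37601176 151.3409565 ]] [[295.02342131  85.98693987]
 [292.85272149 142.48028425]
 [375.43633621 143.25793449]
 [381.75490369  87.55133671]]
214 60 3.4911242603550297 (590, 670, 3)
```

View pics/w3b.png

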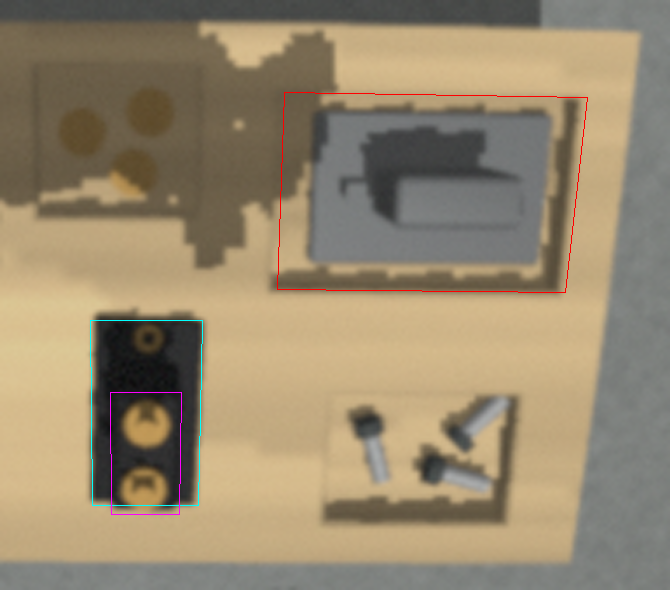

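The cover lies flat in its compartment, (310–552, 112–265) of the crop. The black holder is at (148,415) with studs (147,423) and (143,487), within 1 mm of the estimate and turned about 2°. Descending on it.

```bash
python3 -m jog '[{"x":-0.1,"y":0,"z":2,"twist":2},{"x":-0.1,"y":0,"z":5,"twist":2},{"x":-0.1,"y":0,"z":8,"twist":2},{"x":-0.1,"y":0,"z":10.5,"twist":2},{"x":-0.1,"y":0,"z":11.7,"twist":2},{"x":-0.1,"y":0,"z":12.1,"twist":2},{"x":-0.1,"y":0,"z":12.1,"twist":2},{"x":-0.1,"y":0,"z":12.1,"twist":2},{"x":-0.1,"y":0,"z":12.1,"twist":2}]'; python3 -m jog '[{"x":0,"y":0,"z":0.1,"twist":0},{"x":0,"y":0,"z":0.1,"twist":0},{"x":0,"y":0,"z":0.1,"twist":0},{"x":0,"y":0,"z":0.1,"twist":0},{"x":0,"y":0,"z":0.1,"twist":0},{"x":0,"y":0,"z":0.1,"twist":0},{"x":0,"y":0,"z":0.1,"twist":0},{"x":0,"y":0,"z":0.1,"twist":0}]' 1 90
```

```text
time_s: 10.35
tcp_pos: [573.1, -174.0, 77.4]
tool_rot: [0.084, 0.996, -0.001, 0.001]
force: [0.5, 0.7, 0.2]
finger_gap: 49.9
gripper_force: 0.0
time_s: 11.02
tcp_pos: [572.5, -173.7, 75.2]
tool_rot: [0.084, 0.996, -0.0, 0.001]
force: [-0.2, -0.3, 5.0]
finger_gap: 14.4
gripper_force: 88.7
```

```bash
python3 -m jog '[{"x":0,"y":0,"z":-0.5,"twist":0},{"x":0,"y":0,"z":-1.5,"twist":0},{"x":0,"y":0,"z":-3,"twist":0},{"x":0,"y":0,"z":-5,"twist":0},{"x":0,"y":0,"z":-7,"twist":0},{"x":0,"y":0,"z":-9,"twist":0},{"x":0,"y":0,"z":-11,"twist":0},{"x":0,"y":0,"z":-13,"twist":0},{"x":0,"y":0,"z":-14.5,"twist":0},{"x":0,"y":0,"z":-15,"twist":0},{"x":0,"y":0,"z":-15,"twist":0}]'
python3 - <<'E'
from h import *
s=monitor.state();m=R.from_quat(s['tool_rot']).as_matrix();print(s['tcp_pos'],np.degrees(np.arctan2(m[1,0],m[0,0])))
print(m.T@(np.array([606,156.4,225])-s['tcp_pos']))
E
```

```text
time_s: 11.93
tcp_pos: [572.6, -173.7, 226.1]
tool_rot: [0.084, 0.996, -0.001, 0.001]
force: [0.2, 0.7, -1.7]
finger_gap: 14.1
gripper_force: 87.8
[ 572.61774163 -173.71497378  226.12120765] 170.3644677476477
[ 22.34604975 331.04625365   0.7484641 ]
```

```bash
python3 -m jog '[{"x":0,"y":1.5,"z":0,"twist":-1},{"x":0.2,"y":4.5,"z":0,"twist":-2},{"x":0.5,"y":8,"z":0,"twist":-3},{"x":0.8,"y":12,"z":0,"twist":-4},{"x":1.1,"y":16,"z":0,"twist":-5},{"x":1.4,"y":20,"z":0,"twist":-6.3},{"x":1.7,"y":24,"z":0,"twist":-6.3},{"x":2,"y":28,"z":0,"twist":-6.3},{"x":2.2,"y":31,"z":0,"twist":-6.3},{"x":2.2,"y":32.7,"z":0,"twist":-6.3},{"x":2.2,"y":33.1,"z":0,"twist":-6.3},{"x":2.2,"y":33.1,"z":0,"twist":-6.3}]';python3 -m jog '[{"x":0,"y":0,"z":0,"twist":0},{"x":0,"y":0,"z":0,"twist":0},{"x":0,"y":0,"z":0,"twist":0}]'
python3 - <<'E'
from h import *
import json
s=monitor.state();json.dump({k:list(map(float,s[k])) for k in('tcp_pos','tool_rot')},open('w4.json','w'))
im=imaging.read_camera("wrist")[:,:,::-1].copy();cv2.imwrite("pics/w4.png",im);C=cam("wrist",s)
m=R.from_quat(s['tool_rot']).as_matrix();print(s['tcp_pos'],np.degrees(np.arctan2(m[1,0],m[0,0])))
def rect(cx,cy,a,lx,ly,z):
    c,n=np.cos(a),np.sin(a);return np.array([proj(C,(cx+c*p-n*q,cy+n*p+c*q,z)) for p,q in((-lx,-ly),(lx,-ly),(lx,ly),(-lx,ly))])
B=rect(546.5,156.4,np.radians(-3.3),28,17,142);W=rect(546.5,156.4,np.radians(-3.3),16+2.5,8+2.5,142);print(B,W)
u0,v0=int(B[:,0].min())-12,int(B[:,1].min())-12;u1,v1=int(B[:,0].max())+12,int(B[:,1].max())+12
k=min(790/(u1-u0),590/(v1-v0))
x=cv2.resize(im[v0:v1,u0:u1],None,fx=k,fy=k,interpolation=cv2.INTER_CUBIC)
for P,col in((B,(0,255,0)),(W,(0,0,255))): cv2.polylines(x,[np.int32((P-[u0,v0]+.5)*k)],True,col,1)
cv2.imwrite('pics/w4b.png',x);print(u0,v0,k,x.shape)
E
```

```text
time_s: 12.93
tcp_pos: [604.8, 158.3, 222.7]
tool_rot: [0.028, 1.0, -0.0, -0.001]
force: [-0.5, -0.8, -1.3]
finger_gap: 14.3
gripper_force: 88.0
time_s: 13.18
tcp_pos: [605.6, 155.5, 224.1]
tool_rot: [0.03, 1.0, -0.0, -0.0]
force: [0.0, 0.3, -1.7]
finger_gap: 14.0
gripper_force: 88.0
[605.63304114 155.49664296 224.05353374] 176.58478731172931
[[226.88281185  74.26193243]
 [229.07263417 154.15697511]
 [275.34230302 154.05613652]
 [276.63356415  74.12411688]] [[236.64447511  88.52068175]
 [237.65455653 141.33730549]
 [266.60460674 141.27169317]
 [267.01906404  88.44003133]]
214 62 5.673076923076923 (590, 420, 3)
```

View pics/w4b.png

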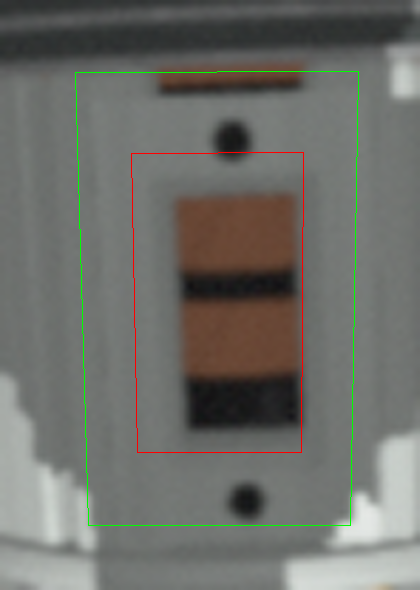

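The window is open at crop (178–300, 195–430) with copper rings below, and screw holes at (233,140) and (247,501). It sits about 3 mm to tool +y of the cover's centre. Computing from these points.

Run:
```python
from h import *
import json
np.set_printoptions(precision=2,suppress=True)
s=json.load(open('w4.json'));C=cam("wrist",s);m=R.from_quat(s['tool_rot']).as_matrix();t=np.array(s['tcp_pos'])
u0,v0,k=214,62,5.673
px=lambda x,y:((x+.5)/k-.5+u0,(y+.5)/k-.5+v0)
T=lambda p:(m.T@(p-t))[:2]
# refine screw holes by dark centroid
im=cv2.cvtColor(cv2.imread('pics/w4.png'),cv2.COLOR_BGR2GRAY)
H=[]
for x,y in((233,140),(247,501)):
    u,v=px(x,y);a,b=int(round(u)),int(round(v));w=im[b-5:b+6,a-5:a+6].astype(float);bg=np.median(w);w=np.clip(bg-12-w,0,None)
    g=np.mgrid[b-5:b+6,a-5:a+6];p=((g[1]*w).sum()/w.sum(),(g[0]*w).sum()/w.sum());H.append(onz(C,*p,142));print(p,(u,v),T(H[-1]),H[-1])
d=H[1]-H[0];print('mid',(H[0]+H[1])/2,T((H[0]+H[1])/2),'len',np.linalg.norm(d),'yaw',np.degrees(np.arctan2(d[1],d[0])))
for n,(a,b),z in(('L top',(177,200),139.5),('L bot',(188,425),139.5),('R top',(296,200),126),('R bot',(301,425),126),('R bot@mouth',(301,425),139.5),('Top',(237,195),139.5),('Bot',(245,430),126),('Bot@m',(245,430),139.5),
  ('bossL',(76+0,72),142)): print(n,T(onz(C,*px(a,b),z)))
```

```text
(np.float64(254.46201232032854), np.float64(86.33213552361396)) (254.65988013396793, 86.2664375110171) [78.98 -0.81] [526.72 159.37 142.  ]
(np.float64(256.9940262843489), np.float64(149.9593787335723)) (257.12771020624007, 149.9011986603208) [34.15  0.98] [571.57 158.48 142.  ]
mid [549.15 158.93 142.  ] [56.56  0.08] len 44.86593734652709 yaw -1.1308640014745226
L top [71.78 -7.64]
L bot [43.62 -6.52]
R top [71.1   7.54]
R bot [41.26  8.49]
R bot@mouth [43.62  8.02]
Top [72.38 -0.2 ]
Bot [40.57  0.86]
Bot@m [42.97  0.82]
bossL [ 87.01 -19.58]
```

Run:
```python
from h import *
import json
np.set_printoptions(precision=1,suppress=True,linewidth=200)
s=json.load(open('w4.json'));C=cam("wrist",s);m=R.from_quat(s['tool_rot']).as_matrix();t=np.array(s['tcp_pos'])
im=cv2.cvtColor(cv2.imread('pics/w4.png'),cv2.COLOR_BGR2GRAY)
P=lambda *p:proj(C,m@np.array(p)+t)
for n,p in dict(fl=(25,-14,9.2),fr=(25,14,9.2),flt=(25,-14,5.2),frt=(25,14,5.2),box=(15,0,42),brA=(12,0,63),headtop=(15,0,-25)).items(): print(n,P(*p))
c=P(25,0,9.2);r0=int(c[1])-22
print('rows from',r0)
for r in range(r0,r0+45): print(r,im[r,int(c[0])-36:int(c[0])+37:2])
print('cols from',int(c[0])-36)
```

```text
fl [228.6 197.5]
fr [282.6 197.5]
flt [228.  200.4]
frt [283.2 200.4]
box [255.6 193.6]
brA [255.7 187.1]
headtop [255.5 248.3]
rows from 175
175 [139 140 144 146 142 140 141 140 139 143 139 136 137 141 143 142 144 144 144 143 140 141 140 142 141 138 141 142 145 141 142 143 143 142 136 140 143]
176 [140 140 144 145 142 137 140 138 141 145 141 142 140 145 144 142 144 146 143 144 141 140 142 142 143 140 143 146 145 144 142 142 142 140 141 143 144]
177 [139 141 145 145 142 138 139 139 140 143 143 144 147 145 142 140 143 145 144 143 140 139 141 141 144 146 145 145 145 144 143 141 138 140 143 146 145]
178 [141 139 142 145 141 134 138 142 142 143 145 145 147 145 143 140 142 145 145 144 142 142 140 140 144 145 144 147 145 146 144 139 138 141 143 145 146]
179 [141 139 143 146 142 138 139 142 142 144 145 144 145 145 141 142 142 146 145 145 144 142 140 142 145 147 145 147 145 147 144 141 140 142 141 143 146]
180 [143 141 142 146 144 138 140 143 143 142 145 143 142 143 141 142 139 143 141 145 145 142 138 144 145 146 148 146 143 145 145 144 140 143 141 141 145]
181 [144 144 143 145 143 139 142 1
[... 5285 characters left out ...]
2  30  25  23  21  23  22  26  27  24  19  24  33 109 143 144 144 144]
216 [140 144 143 144 143 114  32  22  27  25  26  20  28  23  26  25  21  25  27  30  24  20  24  27  21  26  25  22  20  21  16  32 107 144 143 143 144]
217 [141 142 144 145 144 115  28  24  23  29  27  27  25  29  22  26  25  25  22  28  28  24  25  23  22  27  22  23  25  24  29  36 112 143 144 143 146]
218 [140 141 142 143 146 119  35  22  26  21  24  20  22  26  26  23  27  27  23  26  22  21  28  23  23  25  24  29  28  20  28  35 112 142 145 147 146]
219 [139 142 142 138 141 120  34  28  25  20  24  23  23  23  24  28  24  22  23  25  19  20  24  29  24  26  21  23  26  23  27  34 112 143 147 147 149]
cols from 219
```

Holder sits in the grip at tool (−0.1, +0.4) mm and the window at (56.5, 0.25), −2.2°. Moving over the window.

```bash
python3 -m jog '[{"x":1,"y":0,"z":0,"twist":-0.5},{"x":2.5,"y":0,"z":0,"twist":-1},{"x":4,"y":0,"z":0,"twist":-2.2},{"x":5.2,"y":0,"z":0,"twist":-2.2},{"x":5.7,"y":0,"z":0,"twist":-2.2},{"x":5.7,"y":0,"z":0,"twist":-2.2},{"x":5.7,"y":0,"z":0,"twist":-2.2},{"x":5.7,"y":0,"z":0,"twist":-2.2}]'
python3 - <<'E'
from h import *
import json
w=json.load(open('w4.json'));m0=R.from_quat(w['tool_rot']).as_matrix();T=np.array(w['tcp_pos'])+m0@[56.6,-.15,0]
s=monitor.state();m=R.from_quat(s['tool_rot']).as_matrix();print(s['tcp_pos'],np.degrees(np.arctan2(m[1,0],m[0,0])),T)
print(m.T@(T-s['tcp_pos']),s['force'],s['torque'])
E
```

```text
time_s: 13.9
tcp_pos: [549.4, 159.6, 224.3]
tool_rot: [0.01, 1.0, -0.0, 0.0]
force: [0.9, -0.3, -1.2]
finger_gap: 14.5
gripper_force: 88.0
[549.41715711 159.63684909 224.27777251] 178.8311862219631 [549.12462817 158.71865126 224.07416759]
[ 0.27382352 -0.92395513  0.20357551] [ 0.87529044 -0.26797805 -1.20317221] [-0.03210067 -0.05127096 -0.02573059]
```

```bash
for i in 1 2 3; do python3 -m jog '[{"x":0,"y":0,"z":0.4,"twist":0},{"x":0,"y":0,"z":0.4,"twist":0}]' | grep -E 'pos|force:'; done
```

```text
tcp_pos: [549.0, 159.8, 219.3]
force: [-0.1, 0.5, -2.1]
gripper_force: 88.0
tcp_pos: [548.6, 159.9, 215.2]
force: [0.2, -0.4, -1.6]
gripper_force: 88.0
tcp_pos: [548.6, 160.0, 211.4]
force: [-0.7, -0.4, -0.8]
gripper_force: 88.0
```

```bash
cat > hole.py <<'E'
from h import *
np.set_printoptions(precision=2,suppress=True)
s=monitor.state();im=cv2.cvtColor(imaging.read_camera("wrist"),cv2.COLOR_RGB2GRAY);cv2.imwrite('pics/w5.png',im)
C=cam("wrist",s);m=R.from_quat(s['tool_rot']).as_matrix();t=np.array(s['tcp_pos'])
u,v=proj(C,[549.15-22.4,158.93+.3,142]);print('pred',u,v,t)
a,b=int(round(u)),int(round(v));W=im[b-9:b+10,a-9:a+10]
n,l,st,ce=cv2.connectedComponentsWithStats((W<70).astype(np.uint8))
for i in range(1,n):
    p=ce[i]+[a-9,b-9];q=m.T@(onz(C,*p,142)-t);print(p,st[i],'tool',q[:2],'need move',q[:2]-[22.3,.4])
print(W[::2,::2])
# flange centre column
for r in(int(proj(C,m@np.array([22,0,7])+t)[1]),):
    row=im[r,200:312].astype(int);g=np.where(row<80)[0]+200;print(r,g.min(),g.max(),row[::3])
E
python3 hole.py
```

```text
pred 254.00210574165843 171.08658850670272 [548.57 159.96 211.36]
[254.21 170.5 ] [ 7  6  6  6 28] tool [22.17 -1.  ] need move [-0.13 -1.4 ]
[254.  179.5] [ 0 17 19  2 38] tool [15.51 -1.16] need move [-6.79 -1.56]
[[108 106 106 106 107 107 106 107 108 108]
 [118 117 120 119 118 117 120 120 120 119]
 [121 119 123 120 118 119 120 121 123 120]
 [120 120 122 109  68  65  99 119 123 122]
 [119 118 121  85  34  31  63 117 122 121]
 [120 118 120  92  33  31  76 118 122 123]
 [121 119 121 116  88  81 112 122 123 121]
 [117 117 117 116 116 116 116 118 118 118]
 [ 91  90  90  91  89  90  89  91  91  91]
 [ 61  43  38  33  35  34  31  40  38  46]]
204 230 282 [143 140 151 198 175 178 187 202 183 200  72  28  30  29  26  24  26  61
  86  82  73  25  27  24  26  22  25  33 174 180 214 185 185 181 189 148
 146 151]
```

```bash
python3 -m jog '[{"x":0,"y":-0.13,"z":0,"twist":0},{"x":0,"y":-0.13,"z":0,"twist":0},{"x":0,"y":-0.13,"z":0,"twist":0},{"x":0,"y":-0.13,"z":0,"twist":0}]'; python3 hole.py | grep -E 'need|pred'
```

```text
time_s: 14.78
tcp_pos: [548.9, 158.6, 212.4]
tool_rot: [0.01, 1.0, -0.0, 0.0]
force: [1.1, 0.2, -1.9]
finger_gap: 14.3
gripper_force: 88.0
pred 255.8823283207667 170.11557986362604 [548.87 158.62 212.42]
[256.22 169.7 ] [ 7  6  6  6 27] tool [22.46  0.42] need move [0.16 0.02]
[256.  178.5] [ 0 17 19  2 38] tool [15.93  0.26] need move [-6.37 -0.14]
```

```bash
python3 -m jog '[{"x":0,"y":0,"z":0.5,"twist":0},{"x":0,"y":0,"z":1,"twist":0},{"x":0,"y":0,"z":1.5,"twist":0},{"x":0,"y":0,"z":1.9,"twist":0},{"x":0,"y":0,"z":2.2,"twist":0},{"x":0,"y":0,"z":2.2,"twist":0}]';python3 -m jog '[{"x":0,"y":0,"z":0.2,"twist":0},{"x":0,"y":0,"z":0.4,"twist":0},{"x":0,"y":0,"z":0.6,"twist":0},{"x":0,"y":0,"z":0.8,"twist":0},{"x":0,"y":0,"z":0.8,"twist":0}]'
```

```text
time_s: 15.33
tcp_pos: [548.3, 158.6, 189.2]
tool_rot: [0.01, 1.0, -0.0, -0.001]
force: [1.0, -1.0, -1.1]
finger_gap: 14.4
gripper_force: 88.0
time_s: 15.75
tcp_pos: [548.6, 158.6, 181.8]
tool_rot: [0.01, 1.0, -0.0, -0.0]
force: [0.1, 0.6, -1.8]
finger_gap: 14.6
gripper_force: 88.0
```

```bash
python3 -m jog '[{"x":0,"y":0,"z":0.3,"twist":0},{"x":0,"y":0,"z":0.6,"twist":0},{"x":0,"y":0,"z":0.9,"twist":0},{"x":0,"y":0,"z":1.2,"twist":0},{"x":0,"y":0,"z":1.5,"twist":0},{"x":0,"y":0,"z":1.5,"twist":0}]';python3 -m jog '[{"x":0,"y":0,"z":0.3,"twist":0},{"x":0,"y":0,"z":0.6,"twist":0},{"x":0,"y":0,"z":0.9,"twist":0},{"x":0,"y":0,"z":1.2,"twist":0},{"x":0,"y":0,"z":1.2,"twist":0},{"x":0,"y":0,"z":1.2,"twist":0}]'
```

```text
time_s: 16.25
tcp_pos: [548.4, 158.6, 166.4]
tool_rot: [0.01, 1.0, -0.0, -0.001]
force: [0.2, -0.9, -2.0]
finger_gap: 14.5
gripper_force: 88.0
time_s: 16.75
tcp_pos: [548.9, 158.6, 155.7]
tool_rot: [0.01, 1.0, -0.0, 0.0]
force: [-1.0, -0.3, 3.8]
finger_gap: 14.3
gripper_force: 88.5
```

```bash
for i in 1 2; do python3 -m jog '[{"x":0,"y":0,"z":0.1,"twist":0},{"x":0,"y":0,"z":0.2,"twist":0},{"x":0,"y":0,"z":0.2,"twist":0},{"x":0,"y":0,"z":0.2,"twist":0}]' | grep -E 'pos|force'; done;  python3 -m jog '[{"x":0,"y":0,"z":0.1,"twist":0},{"x":0,"y":0,"z":0.1,"twist":0},{"x":0,"y":0,"z":0.1,"twist":0}]'
```

```text
tcp_pos: [548.9, 158.6, 153.5]
force: [-1.2, -1.6, 4.8]
gripper_force: 88.7
tcp_pos: [548.9, 158.7, 151.6]
force: [-1.1, -1.8, 5.9]
gripper_force: 88.8
time_s: 17.67
tcp_pos: [549.0, 158.7, 151.2]
tool_rot: [0.01, 1.0, -0.0, 0.001]
force: [-2.4, -0.3, 9.8]
finger_gap: 14.5
gripper_force: 89.4
```

```bash
for i in 1 2; do python3 -m jog '[{"x":0,"y":0,"z":0.05,"twist":0},{"x":0,"y":0,"z":0.05,"twist":0},{"x":0,"y":0,"z":0.05,"twist":0}]' | grep -E 'pos|force'; done
```

```text
tcp_pos: [549.1, 158.7, 151.2]
force: [-4.1, -0.8, 12.8]
gripper_force: 90.2
tcp_pos: [549.1, 158.7, 151.2]
force: [-5.7, -1.0, 16.9]
gripper_force: 90.7
```

```bash
python3 -m jog '[{"x":0,"y":0,"z":0.05,"twist":0},{"x":0,"y":0,"z":0.05,"twist":0},{"x":0,"y":0,"z":0.05,"twist":0},{"x":0,"y":0,"z":0.05,"twist":0},{"x":0,"y":0,"z":0.05,"twist":0}]'
python3 - <<'E'
from h import *
im=cv2.cvtColor(imaging.read_camera("wrist"),cv2.COLOR_RGB2GRAY)
print('flange edge rows (were 198):',[[int(x) for x in im[192:204,c]] for c in(236,276)])
row=im[204,210:300];g=np.where(row<60)[0]+210;print('flange cols (were 230..282)',g.min(),g.max())
E
```

```text
time_s: 18.58
tcp_pos: [549.1, 158.6, 151.2]
tool_rot: [0.01, 1.0, -0.0, 0.001]
force: [-7.8, -1.5, 19.6]
finger_gap: 14.7
gripper_force: 91.3
flange edge rows (were 198): [[120, 124, 127, 126, 126, 115, 73, 32, 24, 28, 25, 27], [118, 124, 126, 125, 124, 114, 71, 35, 23, 30, 26, 26]]
flange cols (were 230..282) 230 282
```

No slip in the grip. The height is right and the flange bears firmly on the boss at about 20 N.

```bash
python3 -c "
from station import order
print(order.sign_off())"
```

```text
the job is handed in; nothing more can be done
None
```

The dust cover lies flat in its compartment, and the brush holder's flange measures fully home on the boss, held down at about 20 N; I handed the job in after about 18.6 s of robot time, and no verdict came back.

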